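Tip a carton label-up and pack it under the kit's tray

TASK

The tall carton only fits into the packing kit lying down: without picking it up, push it over where it stands so that it lies flat on the bench with its white label facing up. Then take the kit's tray by its bar and swing it up and all the way back, lay the carton flat in the compartment underneath, label still up, and bring the tray fully down over it again. Keep the tape and staples in the tray and leave the other things on the bench where they are.

Things in the scene. Friction and masses are not known exactly. Their poses are not given: they have to be found in the camera images.
- carton_center (a point): Centre of the tall brown carton, 140 (z) x 60 (y) x 50 mm (x), 0.18 to 0.36 kg, standing on end at the start: its z axis runs along its length, up at first, the centre 70 mm above the bench. A white label with an orange stripe is on the 60 x 140 face towards its +x and wraps 16 mm over the top end there; the face towards -x has only brown tape. Pushed high it tips and hardly slides.
- compartment (a point): Centre of the compartment's floor in the packing kit, a grey open box fixed on the bench at some yaw, outside 150 (x) x 220 (y) x 65 mm high, walls and floor 6 mm, so inside 138 x 208 mm, 59 mm deep, the floor 6 mm above the bench. z up; +x is the way the tray swings back, roughly away from the robot.
- tray_handle (a point): Centre of the black grip bar of the kit's blue open tray: 12 mm thick (x), 110 long (y), 14 high, 60 mm above the middle of the tray's underside. Tray 148 x 216 x 35 mm, kept level by parallel links, axes always parallel to the kit's. Down, its underside is 67 mm above the bench and the bar's centre is straight above the compartment's centre, 127 mm above the bench.
- tray_arm (a joint): Angle q of the tray's links, rad: 0 = down over the compartment, 2.443 = fully back. From its closed place the whole tray, bar included, moves along the kit's +x by 110*(cos(20deg) - cos(20deg + q)) mm and up by 110*(sin(20deg + q) - sin(20deg)) mm: highest, 72 mm up, at q = 1.222; 207 mm back and level again at 2.443.
- link_pivot (a point): Pivot of the tray's 110 mm links on the kit, 64 mm along the kit's +x from its middle, 42 mm above the bench; the axis is the kit's y. Friction in it holds the tray wherever it is left; moving the tray takes about 5 to 9 N at the bar.
- tape_center (a point): Centre of a loose roll of amber tape lying flat in the tray, outer diameter 48 mm, 18 mm high. It must stay in the tray.
- staples_center (a point): Centre of a loose red box of staples in the tray, 30 x 50 x 20 mm. It must stay in the tray.
- small_carton: Bystander: brown carton lying flat, 80 x 56 x 42 mm high; origin under its centre.
- label_roll: Bystander: roll of white labels standing flat, diameter 84 mm, 40 mm high; origin under its centre.
- mug: Bystander: blue mug, diameter 80 mm, 90 mm high, handle at its +y; origin under its centre.
- dispenser: Bystander: black desk tape dispenser, 170 x 60 mm, 90 mm high; origin under its centre.
- stapler: Bystander: black stapler, 125 x 32 mm, 50 mm high; origin under its centre.
- marker: Bystander: white marker pen with a green cap, lying, 135 mm long along x, 17 mm thick; origin under its centre.
Mind the look-alikes: they are no part of the job. What is shaped like the part that bears carton_center but purple is not meant.

How it is judged:
On the way, in this order (a step that is already met when the one before it is completed fails the run):
1. the carton lies flat on the bench with its label up, let go, the tray still down (angle between carton_center's own x axis and vertical below 0.1 rad and height (world z) of carton_center below 0.033 m and value of joint tray_arm below 0.15 rad and horizontal distance between carton_center and compartment above 0.14 m and linear speed of carton below 0.02 m/s and contact force between the fingers and carton below 0.1 N), for 0.2 s.
2. the tray is swung all the way back (value of joint tray_arm above 2.25 rad), for 0.2 s.
3. the carton lies flat in the open compartment, label up, let go (x of carton_center in the frame of compartment between -0.055 and 0.055 m and y of carton_center in the frame of compartment between -0.085 and 0.085 m and z of carton_center in the frame of compartment between 0.018 and 0.032 m and angle between carton_center's own x axis and vertical below 0.12 rad and linear speed of carton below 0.02 m/s and contact force between the fingers and carton below 0.1 N and value of joint tray_arm above 2 rad), for 0.2 s.
At the end, for the whole second after the job is handed in: The carton lies inside the compartment, flat on its floor (within 7 mm) with its label up (within 0.12 rad), at rest; the tray is down (joint below 0.07 rad) with the tape and the staples still in it; none of the bystanders is more than 30 mm from where it started (x of carton_center in the frame of compartment between -0.055 and 0.055 m and y of carton_center in the frame of compartment between -0.085 and 0.085 m and z of carton_center in the frame of compartment between 0.018 and 0.032 m and angle between carton_center's own x axis and vertical below 0.12 rad and value of joint tray_arm below 0.07 rad and linear speed of carton below 0.02 m/s and distance between each of tape_center, staples_center and tray_handle below 0.14 m and distance of each of small_carton, label_roll, mug, dispenser, stapler, marker from where it was at the start of the episode below 0.03 m); the robot touches nothing.
It fails at once if the carton is picked up before it has been tipped over (height (world z) of carton_center above 0.1 m and angle between carton_center's own z axis and vertical below 0.7 rad).
It fails at once if the tape or the staples fall out of the tray (distance between any of tape_center, staples_center and tray_handle above 0.15 m).
It fails at once if another thing on the bench is pushed more than 30 mm (distance of any of small_carton, label_roll, mug, dispenser, stapler, marker from where it was at the start of the episode above 0.03 m).
It also fails if it takes over 72 s, if anything falls off the work surface, if the arm or the gripper's body presses on something with over 40 N, if the wrist force passes 120 N, or if a joint passes its speed limit or range.

ROBOT

A 6-joint arm with a two-finger parallel gripper is mounted at the origin on the work surface. World frame = base frame: x ahead of the robot, y to its left, z up, the work surface at z = 0. Lengths are in m, angles in rad, forces in N, time in s.
With the tool pointing down it reaches from about 0.325 to 0.925 m from the base axis. Payload 3.1 kg.
Tool frame: the origin (TCP) lies between the finger pads; the fingertips stand 8 mm ahead of it and the grasp point (between the pads) lies 11 mm behind it; z points along the fingers, y is the direction in which the jaws open and shut (so a half turn about z gives the same grasp; the last joint's range is limited). The gripper opens to 85 mm and grips with 20 to 120 N. Pads are 22 mm wide; open, the fingers measure 114 mm over their backs; the gripper's body (76 mm by 85 mm) begins 54 mm behind the grasp point. The pads swing forward as they close: fully open they stand 13 mm farther back than shut.
Start: joints at [-1.426, 0.217, 1.613, -0, 1.311, -0.112], TCP at [0.159, -0.605, 0.239] pointing down, gripper open.
Joint ranges: [-2.75, 2.75], [-0.78, 2.1], [0.31, 2.55], [-1.13, 4.27], [0.13, 2.63], [-2.58, 2.58]. Speed limits (rad/s): [2.79, 2.79, 3.14, 3.14, 3.14, 3.14].

INTERFACE

Orientations are given as [roll, pitch, yaw] about the fixed x, y, z axes, in that order (R = Rz(yaw) Ry(pitch) Rx(roll)).
In Python, from bench import observe, viewer, arm, nets gives the robot as it stands.
- The arm moves only by the shell command python3 -m handwheel 'ROWS'. ROWS is a JSON object of lists of equal length, an entry for each row: "dp": the shift along the tool's x, y, z in mm, a list of three; "spin": the turn about the tool's z in degrees; "grip": the gripper command: -1 is fully open, 1 is shut, values between are in proportion. In form: {"dp": [[x, y, z], ...], "spin": [spin, ...], "grip": [grip, ...]}. A call has 1 to 8 rows; each row shifts and turns the commanded pose from where the row before left it, along the tool's axes as they then stand; what a row does not reach is not made up. A row lasts 1/12 s, in which the tool goes at most 41.7 mm and 7.16 degrees, less where a joint would pass 70% of its speed; a pose out of reach is approached as far as the arm can. A call with a gripper value outside its range is refused whole. The fingers move at their own pace and stop on an object; the grip force is fixed at half the most. Time passes only in rows, so rows that do not move let the fingers close. It gives the time, the measured TCP pose, the force and the opening at its end, in the units of the state.
- observe(): the state, without advancing time (a new reading comes with each control period).
- viewer.read_camera(name): name is "scene" or "top" or "wrist"; returns (picture, depth): 420x560x3 uint8, red, green, blue; 420x560 float32, m along the optical axis (not along the pixel's ray), 0 where there is no reading.
- viewer.camera_model(name): a dict with "mtx" (3x3 intrinsics, pixels), "xyz" and "orientation" of the camera in the world. Camera axes: x right, y up, looking along -z (the intrinsics and any distortion apply to the point x, -y, -z); pixel columns grow to the right and rows downward; lengths in m; the calibration is good to about 2 mm. A picture is of the moment at which its call begins: read the wrist's pose just before it. camera_model takes no time and is no camera call; for the wrist camera it gives the pose at the moment of the call.
- arm.finish_job(): hands the job in, once; it reports no verdict.
Trained networks look in the newest picture that a camera, given by its name, has taken for a name from the list of things; names that differ only in an ending like _2 or _b are one class to them, and where a whole thing is asked for, a point or a joint stands for the part that bears it (a point fixed in the world has none). Each returns a list of dicts, best first, with "score" (0 to 1); they miss things now and then, are a little off and sometimes report something else, mostly with a low value. They report only what shows in the picture. A call takes as long as a camera call. They do not tell look-alikes from the thing itself.
- nets.look_for(camera, target): "bbox" ([left, top, right, bottom] in pixels, round what is visible of it).
The state is a dict: "clock": time; "joint_positions": joint angles; "dq": joint speeds; "joint_efforts": joint torques, N m; "ee_pos": TCP position; "ee_rot": TCP orientation; "force": force on the tool from outside, world axes, zero at the start; "wrist_torque": the same for the moment, N m; "finger_gap": finger opening in m.
Only numpy, scipy, OpenCV 4.12 (cv2) and the standard library are available. Lean on these libraries where they do the work, as an engineer would, in place of code of your own. Each camera call takes 0.05 s, during which the arm holds its last target.

## Working session

There is one attempt and no reset: what is moved stays moved. The work goes in short steps, Python scripts to look and compute and a shell command to move; the robot and the scene stay as the last step left them, time stands still between calls to the robot, and variables do not carry over. Pictures are saved under pics/ and viewed, and the job is handed in when it is done.

```bash
ls; mkdir -p pics; python3 - <<'E'
from bench import observe, viewer, arm, nets
import cv2, numpy as np
print(observe())
for n in ["scene","top"]:
    im,d=viewer.read_camera(n); cv2.imwrite(f"pics/{n}0.png",im[:,:,::-1]); np.save(f"pics/{n}0.npy",d)
    m=viewer.camera_model(n); print(n,m)
    for t in ["carton_center","tray_handle","compartment","tape_center","staples_center"]:
        print(t,[(np.round(r["bbox"]).tolist(),round(r["score"],2)) for r in nets.look_for(n,t)])
E
```

```text
pics
{'clock': 0.0, 'joint_positions': array([-1.42619121e+00,  2.17748475e-01,  1.61494635e+00, -3.21528162e-05,
        1.31129286e+00, -1.12231071e-01]), 'dq': array([ 1.40674586e-03, -7.38463975e-04, -3.66568210e-04,  6.18155530e-05,
       -7.31583516e-04, -7.97966816e-04]), 'joint_efforts': array([ 1.15270366e-03, -3.96848166e+01, -3.03850293e+01, -4.42259818e-05,
        9.75643314e-03,  1.57869101e-05]), 'ee_pos': array([ 0.15864101, -0.60370196,  0.23796539]), 'ee_rot': array([-3.13920921e+00, -2.37372179e-04,  2.56844191e-01]), 'force': array([-0.60713883,  0.28261962, -0.25192171]), 'wrist_torque': array([-0.03739786, -0.03189226,  0.01075927]), 'finger_gap': 0.08547632513517239}
scene {'mtx': array([[426.83604231,   0.        , 279.98837549],
       [  0.        , 426.83604231, 209.1739745 ],
       [  0.        ,   0.        ,   1.        ]]), 'xyz': array([1.09610796, 0.35350586, 0.81751006]), 'orientation': array([0.70143762, 0.00737436, 1.99323094])}
carton_center [([168.0, 110.0, 198.0, 167.0], 0.97)]
tray_handle [([253.0, 148.0, 362.0, 226.0], 0.77)]
compartment [([250.0, 147.0, 366.0, 249.0], 0.6), ([436.0, 241.0, 481.0, 283.0], 0.16)]
tape_center [([330.0, 177.0, 348.0, 197.0], 0.7)]
staples_center [([263.0, 178.0, 290.0, 196.0], 0.64)]
top {'mtx': array([[394.99967393,   0.        , 281.55580862],
       [  0.        , 394.99967393, 215.73865981],
       [  0.        ,   0.        ,   1.        ]]), 'xyz': array([0.36970238, 0.10568944, 1.21378503]), 'orientation': array([ 0.16961245, -0.01676824, -1.54662957])}
carton_center [([382.0, 256.0, 419.0, 286.0], 0.93), ([387.0, 220.0, 425.0, 251.0], 0.91), ([350.0, 202.0, 384.0, 230.0], 0.69)]
tray_handle [([228.0, 229.0, 309.0, 289.0], 0.68)]
compartment [([225.0, 229.0, 310.0, 289.0], 0.64)]
tape_center [([239.0, 262.0, 256.0, 278.0], 0.6)]
staples_center [([285.0, 241.0, 302.0, 253.0], 0.67)]
```

View pics/scene0.png

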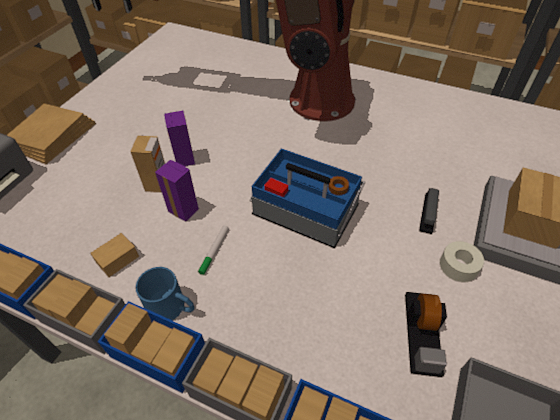

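View pics/top0.png

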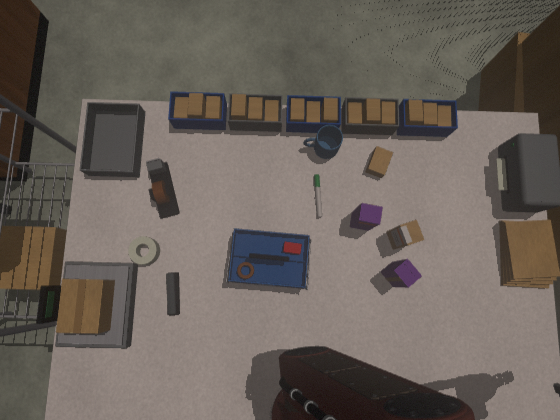

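```bash
cat > h.py <<'E'
from bench import observe, viewer, arm, nets
import cv2, numpy as np
from scipy.spatial.transform import Rotation as Rn
def cam(n):
    m=viewer.camera_model(n); return m["mtx"],m["xyz"],Rn.from_euler("xyz",m["orientation"]).as_matrix()
def cloud(d,c):
    K,t,R=c
    v,u=np.mgrid[:d.shape[0],:d.shape[1]]
    x=(u-K[0,2])/K[0,0]*d; y=(v-K[1,2])/K[1,1]*d
    return np.stack([x,-y,-d],-1)@R.T+t
def proj(P,c):
    K,t,R=c
    q=(np.atleast_2d(P)-t)@R; q=q*[1,-1,-1]; q=q@K.T; return q[:,:2]/q[:,2:]
def grab(n,name):
    c=cam(n); im,d=viewer.read_camera(n); cv2.imwrite(f"pics/{name}.png",im[:,:,::-1]); return im,d,c
E
python3 - <<'E'
from h import *
for n,(a,b,w,h) in {"top":(340,190,100,110),"scene":(120,90,120,140)}.items():
    im=cv2.imread(f"pics/{n}0.png"); cv2.imwrite(f"pics/{n}0c.png",cv2.resize(im[b:b+h,a:a+w],None,fx=5 if n=="top" else 4,fy=5 if n=="top" else 4,interpolation=2))
c=cam("top"); d=np.load("pics/top0.npy"); P=cloud(d,c); im=cv2.imread("pics/top0.png")
hsv=cv2.cvtColor(im,cv2.COLOR_BGR2HSV)
reg=np.zeros(d.shape,bool); reg[190:300,340:440]=1
top=reg&(P[...,2]>0.12)&(P[...,2]<0.17)
purple=(hsv[...,0]>125)&(hsv[...,0]<165)&(hsv[...,1]>80)
for nm,mk in [("all",top),]:
    k,l=cv2.connectedComponents(mk.astype(np.uint8))
    for i in range(1,k):
        q=P[l==i]
        if len(q)<30: continue
        r=cv2.minAreaRect((q[:,:2]*1000).astype(np.float32)); print(len(q),"purple%",purple[l==i].mean(),"z",np.median(q[:,2]),"rect mm",r)
# kit
reg=np.zeros(d.shape,bool); reg[215:300,215:320]=1
for lo,hi in [(0.045,0.16),(0.09,.105),(0.12,0.14)]:
    q=P[reg&(P[...,2]>lo)&(P[...,2]<hi)]; print(lo,hi,len(q),cv2.minAreaRect((q[:,:2]*1000).astype(np.float32)), np.median(q,0))
print("bench z",np.median(P[300:330,200:250,2]))
E
```

```text
435 purple% 0.8137931034482758 z 0.1398804443603352 rect mm ((568.9629516601562, -153.55828857421875), (60.44864273071289, 51.96575927734375), 80.79519653320312)
439 purple% 0.0 z 0.1399169571322294 rect mm ((518.4419555664062, -266.7515869140625), (59.525634765625, 52.30192565917969), 19.817731857299805)
471 purple% 0.8237791932059448 z 0.14008754595650008 rect mm ((407.8183288574219, -251.85787963867188), (60.849998474121094, 52.33988952636719), 40.48350524902344)
0.045 0.16 4266 ((439.70556640625, 124.88902282714844), (233.41082763671875, 153.11392211914062), 86.52132415771484) [0.439271   0.12540843 0.07260822]
0.09 0.105 600 ((441.7077941894531, 124.67703247070312), (216.6357879638672, 148.0738067626953), 86.22229766845703) [0.46441133 0.08300213 0.09941827]
0.12 0.14 185 ((441.9235534667969, 124.77489471435547), (107.42167663574219, 12.317886352539062), 86.33282470703125) [0.44146849 0.12360669 0.13366041]
bench z 0.0007331984475767994
```

View pics/top0c.png

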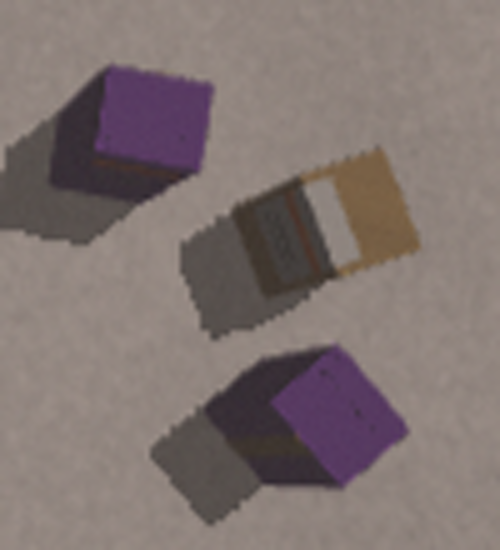

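View pics/scene0c.png

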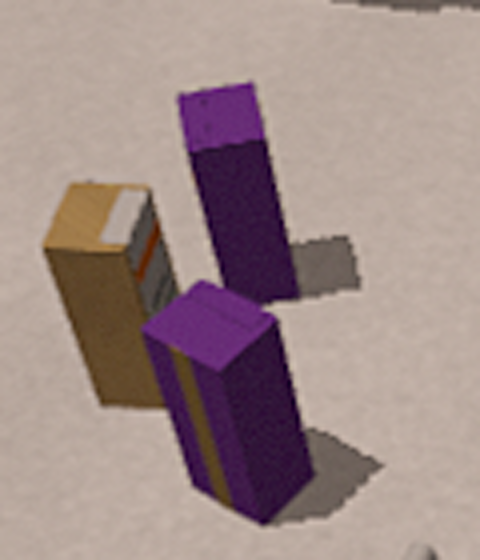

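```bash
python3 -m handwheel '{"dp":[[0,0,0],[28,-16,0],[28,-16,0],[28,-16,0],[28,-16,0],[28,-16,0],[28,-16,0],[28,-16,0]],"spin":[-5.1,0,0,0,0,0,0,0],"grip":[1,1,1,1,1,1,1,1]}'; python3 -m handwheel '{"dp":[[28,-16,0],[28,-16,0],[28,-16,0],[28,-16,0],[28,-16,0],[28,-16,0],[28,-16,0],[28,-16,0]],"spin":[0,0,0,0,0,0,0,0],"grip":[1,1,1,1,1,1,1,1]}'
```

```text
clock: 1.27
ee_pos: [0.306, -0.4315, 0.2395]
ee_rot: [3.141, -0.0, 0.345]
force: [0.9, -0.1, 0.8]
finger_gap: -0.0
clock: 1.93
ee_pos: [0.4735, -0.235, 0.2397]
ee_rot: [3.141, -0.0, 0.346]
force: [-0.3, -0.5, -0.3]
finger_gap: 0.0001
```

```bash
python3 -m handwheel '{"dp":[[31,-17,0],[0,0,0],[0,0,30],[0,0,30],[0,0,30],[0,0,24],[0,0,0]],"spin":[0,0,0,0,0,0,0],"grip":[1,1,1,1,1,1,1]}'; python3 - <<'E'
from h import *
o=observe(); print(o["ee_pos"],o["force"])
im,d,c=grab("top","t1"); cv2.imwrite("pics/t1c.png",cv2.resize(im[190:300,340:440,::-1],None,fx=5,fy=5))
v=np.array(o["ee_pos"])-[.5184,-.2668,0]; print("out",v[:2]@[-.339,.941],"lat",v[:2]@[.941,.339])
E
```

```text
clock: 2.52
ee_pos: [0.4914, -0.2078, 0.1195]
ee_rot: [-3.133, 0.008, 0.346]
force: [-1.2, -0.1, -0.6]
finger_gap: -0.0003
[ 0.49141788 -0.20777949  0.11949123] [-1.16369243 -0.11970073 -0.5668943 ]
out 0.06468523639140637 lat -0.00538222075500988
```

View pics/t1c.png

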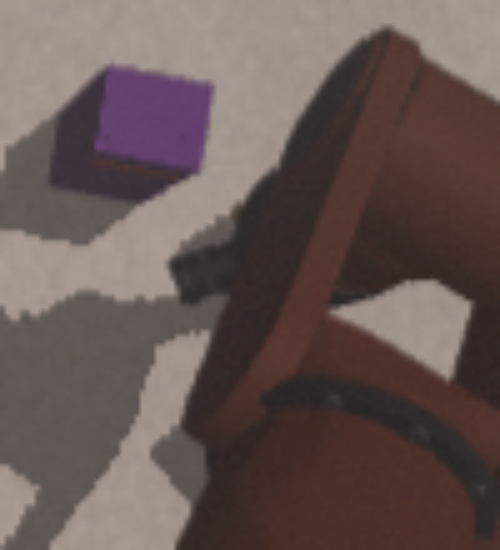

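```bash
python3 -m handwheel '{"dp":[[5,8,-5],[0,8,0],[0,8,0],[0,8,0],[0,8,0],[0,8,0],[0,8,0]],"spin":[0,0,0,0,0,0,0],"grip":[1,1,1,1,1,1,1]}';  python3 -m handwheel '{"dp":[[0,8,0],[0,8,0],[0,8,0],[0,8,0],[0,4,0],[0,0,0],[0,0,0],[0,0,0]],"spin":[0,0,0,0,0,0,0,0],"grip":[1,1,1,1,1,1,1,1]}'; python3 - <<'E'
from h import *
im,d,c=grab("scene","s1")
E
```

```text
clock: 3.15
ee_pos: [0.52, -0.262, 0.1306]
ee_rot: [3.141, -0.0, 0.346]
force: [-0.2, 0.8, -0.5]
finger_gap: -0.0003
clock: 3.82
ee_pos: [0.5316, -0.2943, 0.1301]
ee_rot: [-3.141, 0.0, 0.346]
force: [-0.2, 0.8, 0.2]
finger_gap: -0.0001
```

View pics/s1.png

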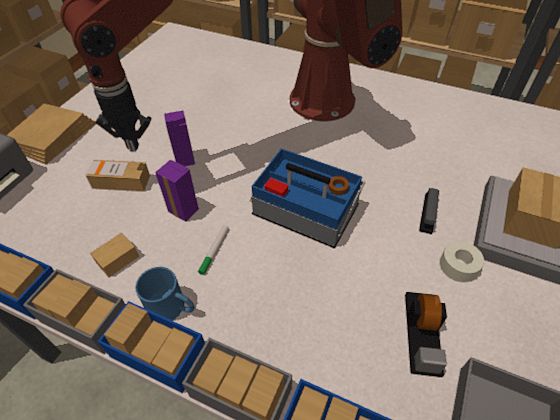

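The scene picture shows the brown carton lying flat, label and orange stripe up, at about (118,175). The purple cartons and the bystanders haven't moved. Next is the tray bar.

```bash
python3 -m handwheel '{"dp":[[0,0,-20],[0,0,-20],[0,0,-20],[0,0,-20],[0,0,-20],[0,0,-10],[0,0,0],[0,0,0]],"spin":[-6.65,-6.65,-6.65,-6.65,-6.65,-6.65,-6.65,-6.65],"grip":[1,1,1,1,1,1,1,1]}'; python3 -m handwheel '{"dp":[[0,0,0],[0,0,0],[29,-8,0],[29,-8,0],[29,-8,0],[29,-8,0],[29,-8,0],[29,-8,0]],"spin":[-6.65,-6.65,0,0,0,0,0,0],"grip":[-1,-1,-1,-1,-1,-1,-1,-1]}'; python3 -m handwheel '{"dp":[[29,-8,0],[29,-8,0],[29,-8,0],[29,-8,0],[29,-8,0],[29,-8,0],[29,-8,0],[0,0,0]],"spin":[0,0,0,0,0,0,0,0],"grip":[-1,-1,-1,-1,-1,-1,-1,-1]}'
python3 - <<'E'
from h import *
o=observe(); print(o)
im,d,c=grab("wrist","w1"); P=cloud(d,c)
hs=(P[...,2]>.118)&(P[...,2]<.14)&(d>0)&(np.hypot(P[...,0]-.44,P[...,1]-.125)<.09)
q=P[hs]; print(len(q), cv2.minAreaRect((q[:,:2]*1000).astype(np.float32)),np.median(q[:,2]))
im,d,c=grab("top","t2"); P=cloud(d,c)
reg=(P[...,2]>.042)&(P[...,2]<.06)&(abs(P[...,0]-.55)<.1)&(abs(P[...,1]+.36)<.12)
k,l,st,_=cv2.connectedComponentsWithStats(reg.astype(np.uint8))
i=1+np.argmax(st[1:,4]); q=P[l==i]; print(len(q),cv2.minAreaRect((q[:,:2]*1000).astype(np.float32)),np.median(q[:,2]))
cv2.imwrite("pics/t2c.png",cv2.resize(im[130:300,330:480,::-1],None,fx=3,fy=3))
E
```

```text
clock: 4.53
ee_pos: [0.5324, -0.2947, 0.2421]
ee_rot: [3.139, 0.001, 1.281]
force: [-0.2, -0.0, 0.6]
finger_gap: -0.0003
clock: 5.2
ee_pos: [0.4943, -0.1163, 0.2402]
ee_rot: [-3.142, -0.0, 1.507]
force: [0.8, 0.8, 1.2]
finger_gap: 0.0851
clock: 5.87
ee_pos: [0.4505, 0.0926, 0.2403]
ee_rot: [-3.141, -0.003, 1.512]
force: [-0.2, -0.5, -0.5]
finger_gap: 0.0858
{'clock': 5.8667, 'joint_positions': array([ 0.04797989, -0.14757634,  1.98696785,  0.00303179,  1.30280955,
        0.10631389]), 'dq': array([-0.06678802,  0.01053165, -0.00885937, -0.07337558, -0.01565774,
       -0.07019704]), 'joint_efforts': array([ 7.75927249e-01, -2.41008729e+01, -3.05348182e+01,  2.27180072e-01,
        1.93413987e-03,  3.15326080e-01]), 'ee_pos': array([0.45047721, 0.09257893, 0.2402617 ]), 'ee_rot': array([-3.14067634e+00, -2.84189371e-03,  1.51165735e+00]), 'force': array([-0.19236882, -0.54991359, -0.51197329]), 'wrist_torque': array([ 0.01011186,  0.01189026, -0.00618873]), 'finger_gap': 0.08580454451008433}
2099 ((441.832763671875, 122.82543182373047), (108.70919036865234, 12.02054500579834), 86.31664276123047) 0.13334545201545248
944 ((551.5896606445312, -358.71490478515625), (59.40272521972656, 144.67050170898438), 19.5742244720459) 0.0501885456437533
```

View pics/w1.png

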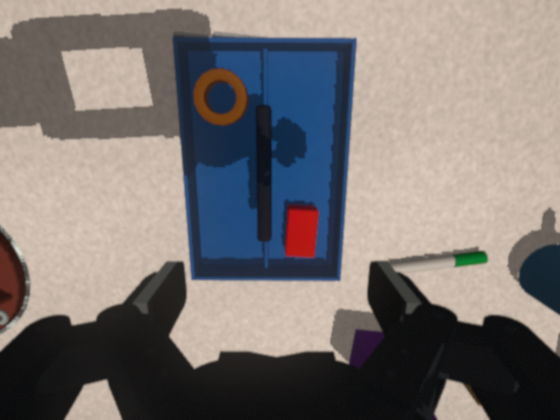

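View pics/t2c.png

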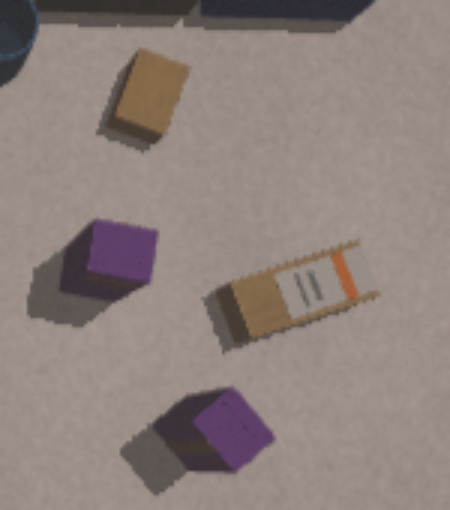

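```bash
python3 -m handwheel '{"dp":[[16,-5,0],[15,-5,0],[0,0,0],[0,0,25],[0,0,25],[0,0,25],[0,0,25],[0,0,12]],"spin":[0,0,0,0,0,0,0,0],"grip":[-0.3,-0.3,-0.3,-0.3,-0.3,-0.3,-0.3,-0.3]}'; python3 -m handwheel '{"dp":[[0,0,12],[0,0,0],[0,0,0]],"spin":[0,0,0],"grip":[-0.3,-0.3,-0.3]}'; python3 - <<'E'
from h import *
im,d,c=grab("wrist","w2")
E
```

```text
clock: 6.63
ee_pos: [0.4424, 0.118, 0.1251]
ee_rot: [-3.137, 0.002, 1.505]
force: [-0.9, 0.3, 0.8]
finger_gap: 0.0551
clock: 6.88
ee_pos: [0.444, 0.1186, 0.1157]
ee_rot: [-3.14, 0.001, 1.505]
force: [-0.1, 0.0, 0.1]
finger_gap: 0.0558
```

View pics/w2.png

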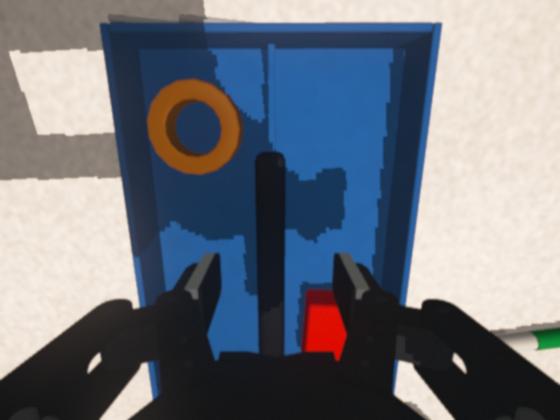

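The wrist view has the bar at about (270,255), centred between the open fingers, with the staples below the fingertips. Closing on it.

```bash
python3 -m handwheel '{"dp":[[0,-2,0],[0,0,0],[0,0,0],[0,0,0],[0,0,0],[0,0,0]],"spin":[0,0,0,0,0,0],"grip":[1,1,1,1,1,1]}'; python3 - <<'E'
import numpy as np
a=np.radians(20)
q=np.linspace(0,2.443,33)
x=110*(np.cos(a)-np.cos(a+q)); z=110*(np.sin(a+q)-np.sin(a))
x,z=np.round(x,1),np.round(z,1)
r=[[0,round(float(i),1),round(float(-j),1)] for i,j in zip(np.diff(x),np.diff(z))]
for k in range(0,32,8): print(r[k:k+8], x[k+8],z[k+8])
E
```

```text
clock: 7.43
ee_pos: [0.4417, 0.12, 0.1172]
ee_rot: [-3.14, 0.0, 1.507]
force: [-3.7, 0.1, 4.8]
finger_gap: 0.0111
[[0, 3.2, -7.8], [0, 3.7, -7.5], [0, 4.3, -7.2], [0, 4.9, -6.8], [0, 5.4, -6.5], [0, 5.8, -6.0], [0, 6.3, -5.6], [0, 6.7, -5.1]] 40.3 52.5
[[0, 7.0, -4.5], [0, 7.4, -4.0], [0, 7.7, -3.5], [0, 7.9, -2.8], [0, 8.1, -2.2], [0, 8.2, -1.6], [0, 8.4, -1.0], [0, 8.3, -0.3]] 103.3 72.4
[[0, 8.4, 0.3], [0, 8.4, 1.0], [0, 8.2, 1.6], [0, 8.1, 2.2], [0, 7.9, 2.8], [0, 7.7, 3.5], [0, 7.4, 3.9], [0, 7.0, 4.6]] 166.4 52.5
[[0, 6.7, 5.1], [0, 6.3, 5.5], [0, 5.8, 6.1], [0, 5.4, 6.4], [0, 4.9, 6.9], [0, 4.3, 7.2], [0, 3.7, 7.5], [0, 3.2, 7.8]] 206.7 0.0
```

```bash
python3 -m handwheel '{"dp":[[0,3,-8],[0,4,-7.5],[0,4,-7],[0,5,-7],[0,5.5,-6.5],[0,6,-6],[0,6,-5.5],[0,7,-5]],"spin":[0,0,0,0,0,0,0,0],"grip":[1,1,1,1,1,1,1,1]}'
```

```text
clock: 8.1
ee_pos: [0.481, 0.1174, 0.1692]
ee_rot: [-3.135, 0.0, 1.507]
force: [-6.7, 1.0, -1.0]
finger_gap: 0.0108
```

```bash
python3 -m handwheel '{"dp":[[0,7,-4.5],[0,7.5,-4],[0,7.5,-3.5],[0,8,-3],[0,8,-2],[0,8,-1.5],[0,8.5,-1],[0,8.5,-0.5]],"spin":[0,0,0,0,0,0,0,0],"grip":[1,1,1,1,1,1,1,1]}'; python3 -m handwheel '{"dp":[[0,8.5,0.5],[0,8.5,1],[0,8,1.5],[0,8,2],[0,8,3],[0,7.5,3.5],[0,7.5,4],[0,7,4.5]],"spin":[0,0,0,0,0,0,0,0],"grip":[1,1,1,1,1,1,1,1]}'
```

```text
clock: 8.77
ee_pos: [0.5456, 0.1133, 0.1899]
ee_rot: [-3.139, 0.0, 1.507]
force: [-4.0, 2.0, -4.2]
finger_gap: 0.0109
clock: 9.43
ee_pos: [0.6095, 0.1092, 0.1688]
ee_rot: [3.141, -0.0, 1.506]
force: [-4.9, 0.9, 0.5]
finger_gap: 0.0105
```

```bash
python3 -m handwheel '{"dp":[[0,7,5],[0,6,5.5],[0,6,6],[0,5.5,6.5],[0,5,7],[0,4,7],[0,4,7.5],[0,3,8]],"spin":[0,0,0,0,0,0,0,0],"grip":[1,1,1,1,1,1,1,1]}';  python3 -m handwheel '{"dp":[[0,0,2],[0,0,0],[0,0,0]],"spin":[0,0,0],"grip":[1,1,1]}'
```

```text
clock: 10.1
ee_pos: [0.6486, 0.1067, 0.1161]
ee_rot: [-3.139, 0.0, 1.506]
force: [-21.9, 1.6, 47.2]
finger_gap: 0.0108
clock: 10.35
ee_pos: [0.6482, 0.1067, 0.1171]
ee_rot: [-3.139, 0.0, 1.507]
force: [-12.9, 1.1, 13.0]
finger_gap: 0.0111
```

```bash
python3 -m handwheel '{"dp":[[0,0,0],[0,0,0],[0,0,0],[0,0,-15],[0,0,-30],[0,0,-35],[0,0,-35],[0,0,-20]],"spin":[0,0,0,0,0,0,0,0],"grip":[-0.3,-0.3,-0.3,-0.3,-0.3,-0.3,-0.3,-0.3]}'; python3 - <<'E'
from h import *
im,d,c=grab("top","t3"); grab("scene","s3")
P=cloud(d,c)
sel=(P[...,2]>.058)&(P[...,2]<.07)&(abs(P[...,0]-.44)<.09)&(abs(P[...,1]-.125)<.13)
q=P[sel]; print(len(q),cv2.minAreaRect((q[:,:2]*1000).astype(np.float32)))
o=observe()
print(o["ee_pos"],o["ee_rot"])
E
```

```text
clock: 11.02
ee_pos: [0.6517, 0.1065, 0.2558]
ee_rot: [3.132, -0.001, 1.506]
force: [0.2, 0.2, 0.4]
finger_gap: 0.0554
199 ((450.09246826171875, 210.5789794921875), (56.51615524291992, 156.12286376953125), 87.65894317626953)
[0.65328079 0.10663392 0.2575691 ] [ 3.12719076e+00 -1.45927995e-03  1.50637739e+00]
```

View pics/s3.png

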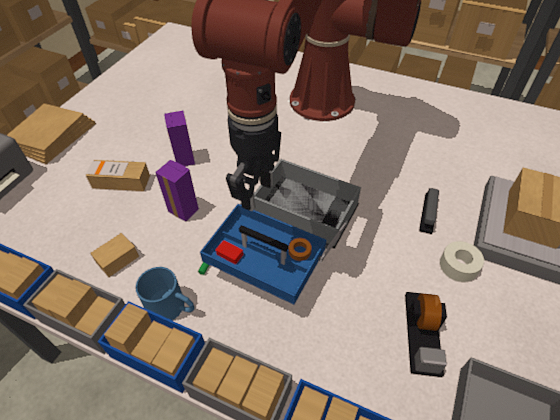

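View pics/t3.png

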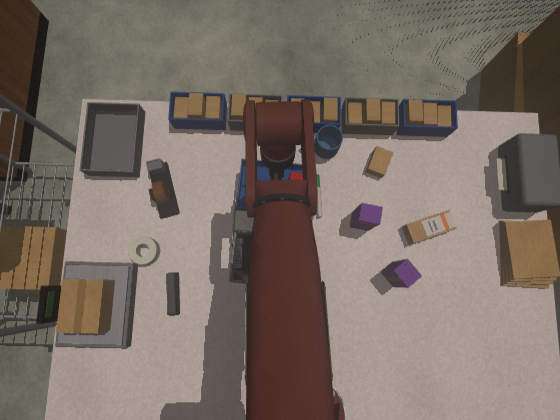

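```bash
python3 -m handwheel '{"dp":[[0,0,0],[0,0,0],[0,0,0],[0,0,0],[-29,-18,0],[-29,-18,0],[-29,-18,0],[-29,-18,0]],"spin":[-5.8,-5.8,-5.8,-5.9,0,0,0,0],"grip":[-1,-1,-1,-1,-1,-1,-1,-1]}'; python3 -m handwheel '{"dp":[[-29,-18,0],[-29,-18,0],[-29,-18,0],[-29,-18,0],[-29,-18,0],[-29,-18,0],[-29,-18,0],[-29,-18,0]],"spin":[0,0,0,0,0,0,0,0],"grip":[-1,-1,-1,-1,-1,-1,-1,-1]}'; python3 -m handwheel '{"dp":[[-29,-18,0],[-29,-18,0],[0,0,0],[0,0,0]],"spin":[0,0,0,0],"grip":[-1,-1,-1,-1]}'
python3 - <<'E'
from h import *
o=observe(); print(o["ee_pos"],o["ee_rot"],o["joint_positions"])
im,d,c=grab("wrist","w3"); P=cloud(d,c)
reg=(P[...,2]>.042)&(P[...,2]<.06)&(abs(P[...,0]-.55)<.1)&(abs(P[...,1]+.36)<.12)
k,l,st,_=cv2.connectedComponentsWithStats(reg.astype(np.uint8))
i=1+np.argmax(st[1:,4]); q=P[l==i]; print(len(q),cv2.minAreaRect((q[:,:2]*1000).astype(np.float32)),np.median(q[:,2]))
im,d,c=grab("top","t4"); P=cloud(d,c)
cv2.imwrite("pics/t4c.png",cv2.resize(im[150:310,210:340,::-1],None,fx=4,fy=4,interpolation=2))
for lo,hi in [(.058,.072),(.0,.015),(.126,.14)]:
  sel=(P[...,2]>lo)&(P[...,2]<hi)&(abs(P[...,0]-(.44 if hi<.1 else .65))<.078)&(abs(P[...,1]-.125)<(.113 if lo>.05 else .1))
  q=P[sel]; print(lo,len(q),cv2.minAreaRect((q[:,:2]*1000).astype(np.float32)))
E
```

```text
clock: 11.78
ee_pos: [0.6193, -0.028, 0.2483]
ee_rot: [-3.141, -0.0, 1.914]
force: [-0.2, 0.5, -0.2]
finger_gap: 0.0848
clock: 12.45
ee_pos: [0.5614, -0.2954, 0.2484]
ee_rot: [-3.141, -0.0, 1.913]
force: [0.3, -0.0, -0.2]
finger_gap: 0.0854
clock: 12.78
ee_pos: [0.5468, -0.3624, 0.2482]
ee_rot: [-3.141, -0.001, 1.91]
force: [-0.1, 0.1, -0.5]
finger_gap: 0.0851
[ 0.54678125 -0.3623508   0.24817811] [-3.14107123e+00 -9.54444494e-04  1.90953156e+00] [-6.92189047e-01  2.75345554e-01  1.52578246e+00  4.45096224e-05
  1.34155136e+00 -1.03093467e+00]
6732 ((551.5586547851562, -360.693359375), (60.02764892578125, 139.87782287597656), 19.727981567382812) 0.05001645727102297
0.058 516 ((440.92047119140625, 127.14888763427734), (224.6014862060547, 151.697509765625), 86.97393798828125)
0.0 3057 ((439.5584411621094, 125.03208923339844), (199.90940856933594, 155.06185913085938), 89.97691345214844)
0.126 178 ((647.8167724609375, 110.08582305908203), (107.9542236328125, 13.350970268249512), 86.87764739990234)
```

View pics/w3.png

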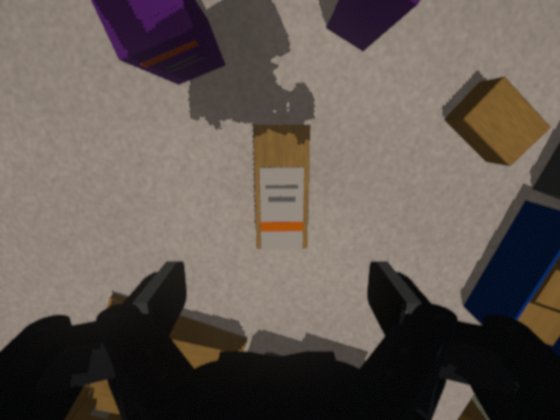

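View pics/t4c.png

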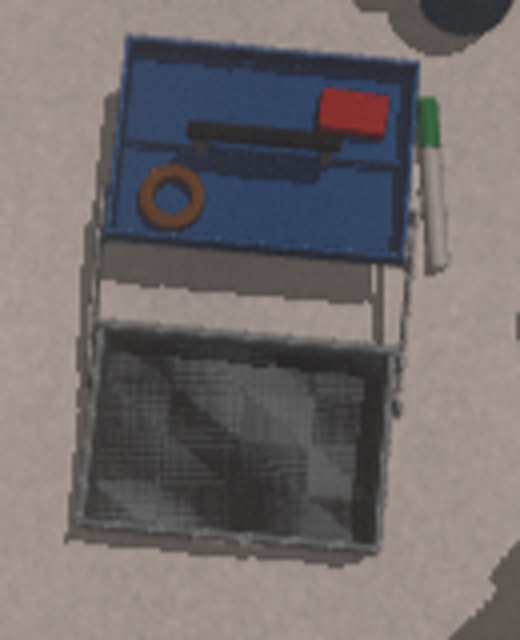

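```bash
python3 -m handwheel '{"dp":[[0,5,0],[0,0,30],[0,0,30],[0,0,30],[0,0,30],[0,0,30],[0,0,30],[0,0,20]],"spin":[-0.3,0,0,0,0,0,0,0],"grip":[-1,-1,-1,-1,-1,-1,-1,-1]}'; python3 -m handwheel '{"dp":[[0,0,15],[0,0,13],[0,0,0],[0,0,0]],"spin":[0,0,0,0],"grip":[-1,-1,-1,-1]}'
```

```text
clock: 13.55
ee_pos: [0.552, -0.3557, 0.0459]
ee_rot: [-3.14, -0.004, 1.921]
force: [-1.2, 0.1, -0.9]
finger_gap: 0.085
clock: 13.88
ee_pos: [0.5529, -0.3583, 0.0213]
ee_rot: [-3.142, -0.0, 1.919]
force: [0.3, -0.7, 0.7]
finger_gap: 0.0855
```

```bash
python3 -m handwheel '{"dp":[[0,0,0],[0,0,0],[0,0,0],[0,0,0],[0,0,0],[0,0,0]],"spin":[0,0,0,0,0,0],"grip":[1,1,1,1,1,1]}'; python3 -m handwheel '{"dp":[[0,0,-10],[0,0,-25],[0,0,-30],[0,0,-30],[0,0,-30],[0,0,-25],[0,0,0]],"spin":[0,0,0,0,0,0,0],"grip":[1,1,1,1,1,1,1]}'; python3 - <<'E'
from h import *
im,d,c=grab("wrist","w4")
E
```

```text
clock: 14.38
ee_pos: [0.554, -0.3602, 0.0239]
ee_rot: [3.14, 0.004, 1.918]
force: [0.8, -0.5, 5.7]
finger_gap: 0.0592
clock: 14.97
ee_pos: [0.5555, -0.361, 0.1785]
ee_rot: [3.135, 0.01, 1.918]
force: [1.6, -1.5, 0.2]
finger_gap: 0.0585
```

View pics/w4.png

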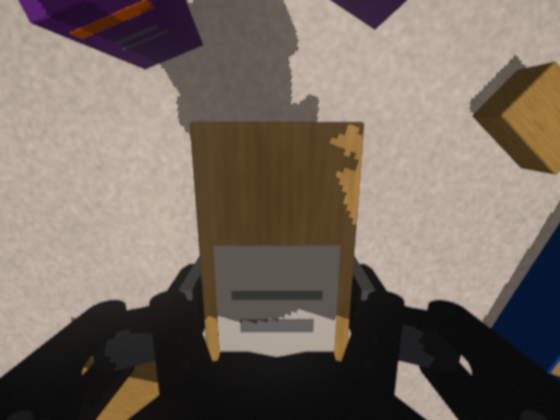

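```bash
python3 -m handwheel '{"dp":[[0,0,-20],[0,0,-20],[0,0,-20],[0,0,-10],[0,0,0],[30,-9,0],[30,-9,0],[30,-9,0]],"spin":[4.7,4.7,4.7,4.7,4.7,0,0,0],"grip":[1,1,1,1,1,1,1,1]}'; python3 -m handwheel '{"dp":[[30,-9,0],[30,-9,0],[30,-9,0],[30,-9,0],[30,-9,0],[30,-9,0],[30,-9,0],[30,-9,0]],"spin":[0,0,0,0,0,0,0,0],"grip":[1,1,1,1,1,1,1,1]}'; python3 -m handwheel '{"dp":[[30,-9,0],[30,-9,0],[30,-9,0],[30,-9,0],[25,-9,0],[0,0,0],[0,0,0]],"spin":[0,0,0,0,0,0,0],"grip":[1,1,1,1,1,1,1]}'
python3 - <<'E'
from h import *
import time
o=observe(); print(o["ee_pos"],o["ee_rot"],o["joint_positions"])
p=o["ee_pos"]; k=np.radians(-3.7); D=np.array([.4365-p[0],.125-p[1]])*1000
ps=o["ee_rot"][2]; print("tool xy",D@[np.cos(ps),np.sin(ps)],D@[np.sin(ps),-np.cos(ps)])
grab("wrist","w5");grab("scene","s5")
E
```

```text
clock: 15.68
ee_pos: [0.5289, -0.2654, 0.237]
ee_rot: [-3.136, -0.004, 1.507]
force: [0.5, 0.4, -4.0]
finger_gap: 0.0589
clock: 16.35
ee_pos: [0.4716, -0.0215, 0.2378]
ee_rot: [-3.136, -0.001, 1.508]
force: [0.3, 0.6, -3.3]
finger_gap: 0.059
clock: 16.93
ee_pos: [0.4362, 0.1251, 0.2383]
ee_rot: [-3.136, 0.001, 1.511]
force: [0.1, -0.3, -3.5]
finger_gap: 0.0593
[0.43617174 0.12510732 0.23825456] [-3.13628115e+00  1.33732765e-03  1.51140891e+00] [ 1.24672531e-01 -1.56616244e-01  1.99867072e+00 -3.55067853e-04
  1.30500474e+00  1.84157706e-01]
tool xy -0.08764830637204976 0.3340545400966658
```

View pics/w5.png

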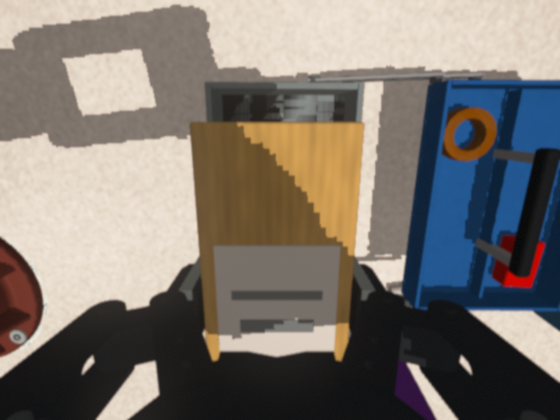

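View pics/s5.png

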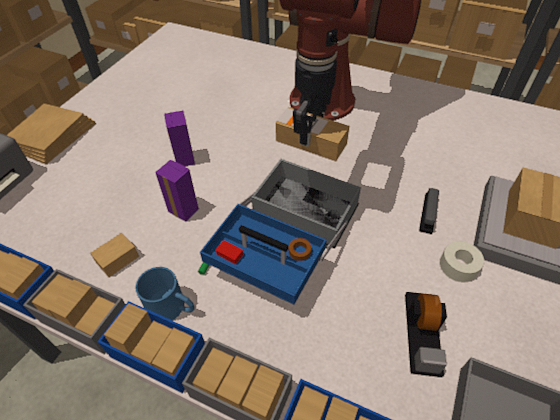

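```bash
python3 -m handwheel '{"dp":[[0,0,25],[0,0,30],[0,0,30],[0,0,30],[0,0,25],[0,0,20],[0,0,10],[0,0,0]],"spin":[0.3,0,0,0,0,0,0,0],"grip":[1,1,1,1,1,1,1,1]}'; python3 -m handwheel '{"dp":[[0,0,10],[0,0,8],[0,0,6],[0,0,5],[0,0,3],[0,0,0],[0,0,0]],"spin":[0,0,0,0,0,0,0],"grip":[1,1,1,1,1,1,1]}'
```

```text
clock: 17.7
ee_pos: [0.4359, 0.1229, 0.0682]
ee_rot: [-3.135, 0.002, 1.501]
force: [-0.6, -0.8, -2.6]
finger_gap: 0.0591
clock: 18.28
ee_pos: [0.4386, 0.1244, 0.0394]
ee_rot: [3.141, -0.0, 1.503]
force: [-0.2, 0.5, -2.6]
finger_gap: 0.0593
```

```bash
python3 -m handwheel '{"dp":[[0,0,3],[0,0,3],[0,0,2],[0,0,0],[0,0,0]],"spin":[0,0,0,0,0],"grip":[1,1,1,1,1]}'
```

```text
clock: 18.7
ee_pos: [0.4383, 0.1243, 0.0311]
ee_rot: [-3.141, 0.0, 1.503]
force: [-0.0, 0.3, -2.6]
finger_gap: 0.059
```

```bash
python3 -m handwheel '{"dp":[[0,0,1],[0,0,1],[0,0,0]],"spin":[0,0,0],"grip":[1,1,1]}'
```

```text
clock: 18.95
ee_pos: [0.4388, 0.1244, 0.0298]
ee_rot: [3.141, -0.0, 1.503]
force: [-1.5, 1.0, 1.5]
finger_gap: 0.0591
```

```bash
python3 -m handwheel '{"dp":[[0,0,0],[0,0,0],[0,0,0],[0,0,0],[0,0,-15],[0,0,-30],[0,0,-30],[0,0,-35]],"spin":[0,0,0,0,0,0,0,0],"grip":[-0.75,-0.75,-0.75,-0.75,-0.75,-0.75,-0.75,-0.75]}'; python3 -m handwheel '{"dp":[[0,0,-35],[0,0,-35],[0,0,-30],[0,0,0]],"spin":[0,0,0,0],"grip":[-0.75,-0.75,-0.75,-0.75]}'; python3 - <<'E'
from h import *
im,d,c=grab("wrist","w6"); P=cloud(d,c)
o=observe(); print(o["ee_pos"],o["ee_rot"])
sel=(P[...,2]>.05)&(P[...,2]<.062)&(abs(P[...,0]-.44)<.06)&(abs(P[...,1]-.125)<.09)
k,l,st,_=cv2.connectedComponentsWithStats(sel.astype(np.uint8))
i=1+np.argmax(st[1:,4]); q=P[l==i]; print(len(q),cv2.minAreaRect((q[:,:2]*1000).astype(np.float32)),np.percentile(q[:,2],[5,50,95]))
E
```

```text
clock: 19.62
ee_pos: [0.4371, 0.1241, 0.1392]
ee_rot: [-3.138, 0.001, 1.503]
force: [1.1, -0.3, 0.0]
finger_gap: 0.0747
clock: 19.95
ee_pos: [0.4432, 0.1249, 0.2473]
ee_rot: [3.127, -0.003, 1.503]
force: [-0.0, 0.1, 1.1]
finger_gap: 0.075
[0.44155639 0.12468872 0.24406777] [ 3.13168799e+00 -1.86135695e-03  1.50303203e+00]
6997 ((438.88409423828125, 123.96946716308594), (140.62957763671875, 60.11151885986328), 86.0429458618164) [0.05466434 0.05598972 0.05735787]
```

View pics/w6.png

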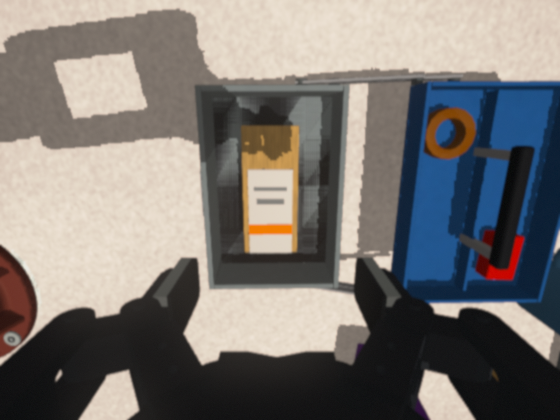

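The carton lies flat in the compartment with its label up, at about (270,190) in the wrist view (top at 56 mm). The tape and staples are still in the tray. Moving to regrasp the bar.

```bash
python3 -m handwheel '{"dp":[[-4,29,0],[0,30,0],[0,30,0],[0,30,0],[0,30,0],[0,30,0],[0,30,0],[0,0,0]],"spin":[-0.2,0,0,0,0,0,0,0],"grip":[-0.3,-0.3,-0.3,-0.3,-0.3,-0.3,-0.3,-0.3]}'; python3 -m handwheel '{"dp":[[0,0,0],[0,0,0]],"spin":[0,0],"grip":[-0.3,-0.3]}'
```

```text
clock: 20.67
ee_pos: [0.6501, 0.1057, 0.2358]
ee_rot: [-3.141, 0.001, 1.505]
force: [-1.1, 0.2, 0.5]
finger_gap: 0.0556
clock: 20.83
ee_pos: [0.6454, 0.1067, 0.2372]
ee_rot: [-3.138, 0.0, 1.506]
force: [-0.2, -0.3, 0.1]
finger_gap: 0.0557
```

```bash
python3 -m handwheel '{"dp":[[0,2,20],[0,0,30],[0,0,30],[0,0,25],[0,0,10],[0,0,4],[0,0,0],[0,0,0]],"spin":[0,0,0,0,0,0,0,0],"grip":[-0.3,-0.3,-0.3,-0.3,-0.3,-0.3,-0.3,-0.3]}'; python3 - <<'E'
from h import *
im,d,c=grab("wrist","w7")
E
```

```text
clock: 21.5
ee_pos: [0.6497, 0.1068, 0.1222]
ee_rot: [3.139, -0.0, 1.507]
force: [0.7, -0.1, 0.2]
finger_gap: 0.0558
```

View pics/w7.png

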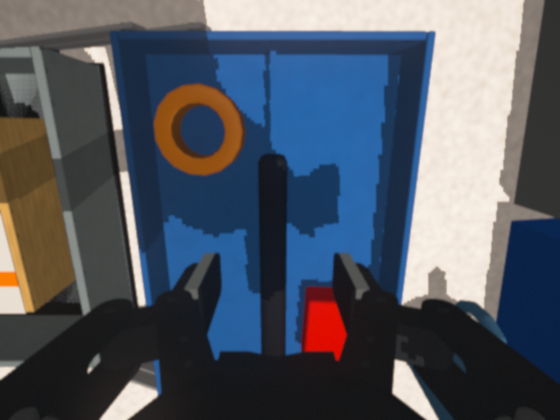

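The bar is at about (272,255), centred between the fingers. Gripping it and swinging the tray back.

```bash
python3 -m handwheel '{"dp":[[0,0,5],[0,0,0],[0,0,0],[0,0,0],[0,0,0],[0,0,0],[0,0,0]],"spin":[0,0,0,0,0,0,0],"grip":[-0.3,1,1,1,1,1,1]}'; python3 -m handwheel '{"dp":[[0,-3,-8],[0,-4,-7.5],[0,-4,-7],[0,-5,-7],[0,-5.5,-6.5],[0,-6,-6],[0,-6,-5.5],[0,-7,-5]],"spin":[0,0,0,0,0,0,0,0],"grip":[1,1,1,1,1,1,1,1]}'
```

```text
clock: 22.13
ee_pos: [0.648, 0.1067, 0.1157]
ee_rot: [-3.14, 0.0, 1.507]
force: [-4.1, 0.7, 4.8]
finger_gap: 0.0113
clock: 22.8
ee_pos: [0.6078, 0.1092, 0.1684]
ee_rot: [3.141, 0.0, 1.506]
force: [3.3, -0.3, -7.9]
finger_gap: 0.011
```

```bash
python3 -m handwheel '{"dp":[[0,-7,-4.5],[0,-7.5,-4],[0,-7.5,-3.5],[0,-8,-3],[0,-8,-2],[0,-8,-1.5],[0,-8.5,-1],[0,-8.5,-0.5]],"spin":[0,0,0,0,0,0,0,0],"grip":[1,1,1,1,1,1,1,1]}'; python3 -m handwheel '{"dp":[[0,-8.5,0.5],[0,-8.5,1],[0,-8,1.5],[0,-8,2],[0,-8,3],[0,-7.5,3.5],[0,-7.5,4],[0,-7,4.5]],"spin":[0,0,0,0,0,0,0,0],"grip":[1,1,1,1,1,1,1,1]}'
```

```text
clock: 23.47
ee_pos: [0.5452, 0.1133, 0.1883]
ee_rot: [3.14, -0.0, 1.507]
force: [4.7, -0.5, -8.1]
finger_gap: 0.0109
clock: 24.13
ee_pos: [0.4837, 0.1173, 0.1697]
ee_rot: [3.137, -0.0, 1.507]
force: [6.3, -1.1, -1.8]
finger_gap: 0.0107
```

```bash
python3 -m handwheel '{"dp":[[0,-7,5],[0,-6,5.5],[0,-6,6],[0,-5.5,6.5],[0,-5,7],[0,-4,7],[0,-4,7.5],[0,-3,8]],"spin":[0,0,0,0,0,0,0,0],"grip":[1,1,1,1,1,1,1,1]}';  python3 -m handwheel '{"dp":[[0,0,2],[0,0,0],[0,0,0]],"spin":[0,0,0],"grip":[1,1,1]}'
```

```text
clock: 24.8
ee_pos: [0.4415, 0.12, 0.1146]
ee_rot: [-3.141, 0.0, 1.507]
force: [1.0, -2.4, 39.4]
finger_gap: 0.0109
clock: 25.05
ee_pos: [0.4417, 0.1201, 0.1153]
ee_rot: [-3.139, 0.001, 1.507]
force: [-7.6, -1.5, 20.5]
finger_gap: 0.0107
```

```bash
python3 -m handwheel '{"dp":[[0,0,0],[0,0,0],[0,0,0],[0,0,-15],[0,0,-30],[0,0,-35],[0,0,-35],[0,0,-20]],"spin":[0,0,0,0,0,0,0,0],"grip":[-0.3,-0.3,-0.3,-0.3,-0.3,-0.3,-0.3,-0.3]}'; python3 -m handwheel '{"dp":[[-30,0,0],[-30,0,0],[-30,0,0],[-30,0,0],[-30,0,0],[-30,0,0],[0,0,0],[0,0,0]],"spin":[0,0,0,0,0,0,0,0],"grip":[-0.3,-0.3,-0.3,-0.3,-0.3,-0.3,-0.3,-0.3]}'; python3 - <<'E'
from h import *
im,d,c=grab("top","t8"); P=cloud(d,c)
grab("scene","s8")
for lo,hi in [(.095,.105),(.125,.14)]:
  q=P[(P[...,2]>lo)&(P[...,2]<hi)&(abs(P[...,0]-.44)<.1)&(abs(P[...,1]-.125)<.13)]; print(len(q),cv2.minAreaRect((q[:,:2]*1000).astype(np.float32)),np.median(q[:,2]))
E
```

```text
clock: 25.72
ee_pos: [0.4432, 0.1202, 0.2512]
ee_rot: [3.138, -0.001, 1.506]
force: [1.6, 0.6, 0.5]
finger_gap: 0.0557
clock: 26.38
ee_pos: [0.4299, -0.0605, 0.2471]
ee_rot: [-3.139, -0.001, 1.503]
force: [0.4, 0.1, 0.4]
finger_gap: 0.0553
367 ((441.99310302734375, 124.54869842529297), (215.77694702148438, 148.43824768066406), 86.3195571899414) 0.10173215034273908
182 ((441.8713684082031, 124.80027770996094), (107.5490493774414, 12.199156761169434), 86.3824462890625) 0.13396794143982294
```

View pics/s8.png

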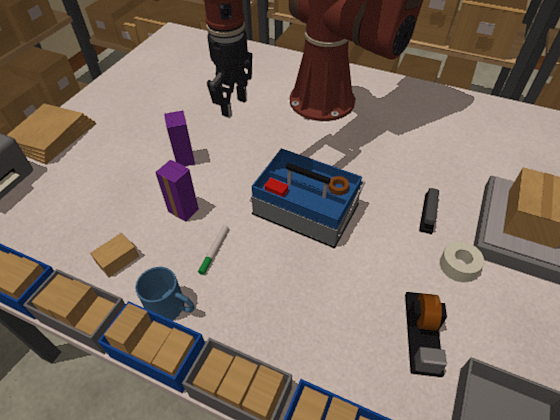

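View pics/t8.png

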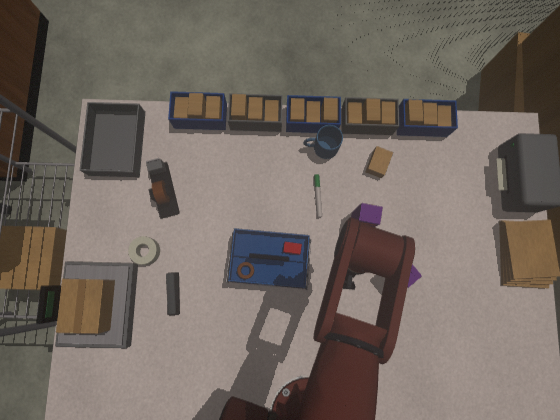

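The tray is down at (270,260) in the top view, with the bar back at its starting position to within a millimetre. The tape and staples are in it, and the bystanders haven't moved.

```bash
python3 -c "
from bench import arm; print(arm.finish_job())"
```

```text
the job is handed in; nothing more can be done
None
```

The job is done and handed in at about 26.5 s of the 72 s allowed; handing in gives no verdict.

- **What I did:** I pushed the brown carton over from its label side with closed fingers. I then swung the tray fully back by its bar, laid the carton in the compartment and swung the tray down again.
- **Carton:** Before I closed the tray it lay flat in the compartment with its label up. It was within about 3 mm of the middle, with its top 56 mm above the bench as expected. The tray hides it now, so I couldn't check it again afterwards.
- **Tray:** The bar measured (441.9, 124.8) mm with its top at 134 mm, within 1 mm of its starting position. The tape and staples are still in the tray.
- **Bystanders:** They look unmoved in the pictures before and after, judged by eye. The two purple cartons do too, though the arm half hides one in the last top view.
- **Forces:** The highest reading at the end of a move was about 52 N, when the tray met its back stop. The limit at the wrist is 120 N. At hand-in the gripper was clear of everything.

No check failed or disagreed with another.

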